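# Load a hone stick under a spring flap

### The arm

A 6-joint arm with a two-finger parallel gripper is mounted at the origin on a cart in front of the work surface, level with it; the furniture and walls round the work are solid. World frame = base frame: x ahead of the robot, y to its left, z up, the work surface at z = 0. Lengths are in m, angles in rad, forces in N, time in s.
With the tool pointing down it reaches from about 0.35 to 0.85 m from the base axis. Payload 8.1 kg.
Tool frame: the origin (TCP) lies at the very end of the fingers, on their centre line; the grasp point (between the pads) lies 19 mm behind it; z points along the fingers, y is the direction in which the jaws open and shut (so a half turn about z gives the same grasp; the last joint's range is limited). The gripper opens to 85 mm and grips with 20 to 120 N. Pads are 22 mm wide; open, the fingers measure 114 mm over their backs; the gripper's body (76 mm by 85 mm) begins 54 mm behind the grasp point. The pads swing forward as they close: fully open they stand 13 mm farther back than shut.
Start: joints at [-1.29, 0.13, 1.488, -0, 1.523, -0.085], TCP at [0.215, -0.56, 0.231] pointing down, gripper open.
Joint ranges: [-2.96, 2.96], [-0.89, 2.26], [0.02, 2.5], [-1.34, 4.48], [0, 2.73], [-2.66, 2.66]. Speed limits (rad/s): [2.39, 2.39, 2.79, 3.14, 3.14, 3.14].

### API

Orientations are given as a unit quaternion [x, y, z, w].
In Python, from plant import r gives the robot as it stands.
- The arm moves only by the tool move_arm, never from a script. Its argument "deltas" is a list that holds one entry, the list of rows, each a list of 5 numbers: the finger opening in m, from 0 to 0.0854, then the shift along the tool's x, y, z in m, then the turn about the tool's z in degrees. In form: [[[claw, x, y, z, spin], ...]]. A call has 1 to 10 rows; each row is the pose to reach, as a shift and turn from the pose commanded when the call began, along the tool's axes at that moment; what a row does not reach only later rows make up. A row lasts 1/12 s, in which the tool goes at most 41.7 mm and 7.16 degrees, less where a joint would pass 70% of its speed; a pose out of reach is approached as far as the arm can. A call with a gripper value outside its range is refused whole. The fingers move at their own pace and stop on an object; "force" is the grip in N (left out, the last holds). Time passes only in rows, so rows that repeat a pose let the fingers close. It gives the time, the measured TCP pose, the force and the opening at its end, in the units of the state.
- r.read_state(): the state, without advancing time (a new reading comes with each control period).
- r.camera(name): name is "side" or "top" or "wrist"; returns a dict with "frame" (480x640x3 uint8, red, green, blue), "vertical_fov" (degrees; the focal length in pixels is half the picture's height over the tangent of half this angle, whatever the lens; pixels are square), "cx", "cy" (the principal point, pixels), "position" and "rotation" of the camera in the world. Camera axes: x right, y down, z forward; pixel columns grow to the right and rows downward; lengths in m; the calibration is good to about 2 mm. A picture is of the moment at which its call begins. There is no depth.
- r.close_job(): hands the job in, once; it reports no verdict.
Trained networks look in a picture, given as the dict that the camera call returned (one of the last four; its "shot" number tells which), for a name from the list of things; names that differ only in an ending like _2 or _b are one class to them, and where a whole thing is asked for, a point or a joint stands for the part that bears it (a point fixed in the world has none). Each returns a list of dicts, best first, with "confidence" (0 to 1); they miss things now and then, are a little off and sometimes report something else, mostly with a low value. They report only what shows in the picture. A call takes as long as a camera call. They do not tell look-alikes from the thing itself.
- r.find_in(query, picture): "uv" ([column, row] in pixels, amid what is visible of it).
- r.landmark_of(query, picture): "uv" ([column, row] in pixels: a listed point, or the origin of a listed thing).
The state is a dict: "clock": time; "joint_positions": joint angles; "qvel": joint speeds; "joint_torque": joint torques, N m; "eef_pos": TCP position; "ee_rot": TCP orientation; "wrist_force": force on the tool from outside, world axes, zero at the start; "torque": the same for the moment, N m; "opening": finger opening in m.
Only numpy, scipy, OpenCV 4.12 (cv2) and the standard library are available. Lean on these libraries where they do the work, as an engineer would, in place of code of your own. Each camera call takes 0.05 s, during which the arm holds its last target.

### The job

Press the holder's long bar down with one fingertip so that its spring flap swings up, and while you hold it open push the white hone stick along the bed with the other fingertip, under the flap and right up against the end stop. Then let go of the bar so that the flap springs down and clamps the stick. Only push the stick, never grip or lift it, and leave everything else on the table where it is.

Things in the scene. Friction and masses are not known exactly. Their poses are not given: they have to be found in the camera images.
- holder: Sharpening holder, fixed: brown wooden base plate flat on the table, 238 x 88 x 10 mm. Origin at table height on the lane's middle line; base spans x -178 to 60, y -42 to 46 mm. +x: the way the stick is pushed in; +y: from the lane to the press bar. The bed (its top) is at z 10 mm. Nothing is higher than 50 mm before x 10; the open flap reaches z 75 at x 14 to 43.
- flap (a joint): Hinge of the spring flap, rad: 0 shut, grows as the bar is pressed, hard stop 0.75. Shut, its foot blocks the lane, 3 mm above the bed. The stick passes from 0.56 up (aim for 0.65 to 0.72); resting on the stick it reads about 0.48. The spring always closes it: pressing the bar takes about 2.5 N at first, 6 N at the stop.
- press_bar (a point): Middle of the top face of the press bar, an aluminium strip beside the bed, 156 mm long (holder x -180 to -24), 26 mm wide, level along x, moving with the flap: holder y 72, z 39 mm shut (outer edge higher), y 66, z 19 at 0.62 rad, y 65, z 14 at the stop (slope 0.2). Press it at y 60 to 72 and slide along it: the fingertips then stand about 66 mm apart along holder y, level.
- flap_foot (a point): Lowest point of the flap's black rubber foot, a round bar 14 mm thick along x, from holder x 14 to 43 mm; at y -4, z 13 when shut. It swings up with the flap.
- stop_face (a point): Foot of the end stop, at bed height in the middle of its near face (holder x 45, y 0, z 10 mm); a steel block 40 mm wide, 20 mm high. The stick is home when its leading end touches it: its centre is then at holder x 4 and its rear end at x -37, in the open before the flap, so an upright finger can push it all the way.
- hone: White hone stick, a plain bar 82 mm long (own y), 24 mm wide, 22 mm high, about 0.11 kg; origin at the centre of its underside. Starts on the bed before the flap, roughly along the lane: centre 76 to 108 mm before the holder's origin, up to 6 mm off the middle line, up to 0.1 rad askew. Either end may lead.
- lane_mouth (a point): Middle of the lane's mouth at bed height (holder x -43, y 0, z 10 mm). Two steel fences, z 10 to 22 mm, flare from y +-24 here to +-13.5 at x -16 and run on 27 mm apart to the stop; before the mouth the bed is open.
- hinge_line (a point): Hinge shaft that joins bar and flap, 7 mm thick, along x at holder y 34, z 34 mm (this point at x -100); carried by dark blocks at x -172, -15 and 50, y 27 to 41, 40 mm high. Keep fingers off it.
- cream_blank: Cream stone seal blank standing beside the holder, 19 x 19 x 56 mm, origin at the centre of its underside. Bystander.
- wood_blank: Boxwood seal blank lying beside the holder, 16 x 56 x 16 mm, origin at the centre of its underside. Bystander.
- tin: Round wax tin with a dark green lid behind the holder, 72 mm wide, 35 mm high, origin at the centre of its underside. Bystander.
- magnifier: Black loupe, 38 mm wide, 30 mm high, to the left, origin at the centre of its underside. Bystander.
- mallet: Small hammer with a wooden handle lying at the right, 50 x 170 x 25 mm. Bystander.
Things that resemble listed ones, but are neither listed nor needed, are in the scene too. There is more than one size of the hone; the job needs the smallest.

How it is judged:
On the way, in this order (a step that is already met when the one before it is completed fails the run):
1. the flap is held open by a finger on the bar while the stick is still in front of it (value of joint flap above 0.51 rad and contact force between the fingers and holder above 0.3 N and x of hone in the frame of holder below -0.02 m), for 0.1 s.
2. the stick is pushed home by a finger while the flap is still held open (x of hone in the frame of holder above -0.0005 m and y of hone in the frame of holder between -0.005 and 0.005 m and angle between the y axis of hone and the x axis of holder, either way round below 0.08 rad and value of joint flap above 0.51 rad and contact force between the fingers and hone above 0.2 N).
At the end, for the whole second after the job is handed in: The stick lies flat on the bed within 4.5 mm of the end stop, within 5 mm of the lane's middle and 0.08 rad of its direction, at rest, and the released flap rests on it (flap joint 0.42 to 0.53 rad) (x of hone in the frame of holder above -0.0005 m and y of hone in the frame of holder between -0.005 and 0.005 m and angle between the y axis of hone and the x axis of holder, either way round below 0.08 rad and value of joint flap between 0.42 and 0.53 rad and z of hone in the frame of holder below 0.013 m and angle between hone's own z axis and vertical below 0.06 rad and linear speed of hone below 0.01 m/s); the robot touches nothing.
It fails at once if the stick is lifted more than 8 mm off the bed (z of hone in the frame of holder above 0.018 m).
It fails at once if the stick is tipped (angle between hone's own z axis and vertical above 0.3 rad).
It fails at once if a bystander (seal blank, tin, loupe or hammer) is moved more than 15 mm (distance of any of cream_blank, wood_blank, tin, magnifier, mallet from where it was at the start of the episode above 0.015 m).
It also fails if it takes over 40 s, if anything falls off the work surface, if the arm or the gripper's body presses on something with over 40 N, if the wrist force passes 120 N, or if a joint passes its speed limit or range.

## Working session

There is one attempt and no reset: what is moved stays moved. The work goes in short steps, Python scripts to look and compute and a tool call to move; the robot and the scene stay as the last step left them, time stands still between calls to the robot, and variables do not carry over. Pictures are saved under pics/ and viewed, and the job is handed in when it is done.

Besides the shell and the picture viewer there is one more tool, called as a command line: name --argument value ..., lists and objects as JSON in quotes. move_arm: Moves the arm, as the interface text tells. Its arguments: {"type":"object","properties":{"deltas":{"type":"array","items":{"type":"array","items":{"type":"array","items":{"type":"number"}}}},"force":{"type":"number"}},"required":["deltas"]}

```bash
ls; mkdir -p pics
cat > h.py <<'E'
import numpy as np, cv2
from plant import r
def K(p):
    f=240/np.tan(np.radians(p["vertical_fov"])/2); return f,p["cx"],p["cy"]
def ray(p,uv):
    f,cx,cy=K(p); d=np.array([(uv[0]-cx)/f,(uv[1]-cy)/f,1.]); R=np.array(p["rotation"]).reshape(3,3) if np.size(p["rotation"])==9 else None
    if R is None:
        from scipy.spatial.transform import Rotation as Ro; R=Ro.from_quat(p["rotation"]).as_matrix()
    return np.array(p["position"]),R@d
def atz(p,uv,z):
    o,d=ray(p,uv); return o+d*(z-o[2])/d[2]
def proj(p,X):
    f,cx,cy=K(p); R=np.array(p["rotation"]).reshape(3,3) if np.size(p["rotation"])==9 else None
    if R is None:
        from scipy.spatial.transform import Rotation as Ro; R=Ro.from_quat(p["rotation"]).as_matrix()
    c=R.T@(np.array(X)-np.array(p["position"])); return np.array([c[0]/c[2]*f+cx,c[1]/c[2]*f+cy])
def tri(a,b):
    (o1,d1),(o2,d2)=a,b
    d1=d1/np.linalg.norm(d1);d2=d2/np.linalg.norm(d2)
    A=np.stack([d1,-d2],1); s=np.linalg.lstsq(A,o2-o1,rcond=None)[0]
    p,q=o1+s[0]*d1,o2+s[1]*d2
    return (p+q)/2,np.linalg.norm(p-q)
def save(p,n,im=None):
    cv2.imwrite("pics/"+n+".png",cv2.cvtColor(p["frame"] if im is None else im,cv2.COLOR_RGB2BGR))
E
python3 - <<'E'
from h import *
print(r.read_state())
ps={}
for n in ["top","side","wrist"]:
    p=r.camera(n); save(p,n+"0"); ps[n]=p
    print(n,p["vertical_fov"],p["cx"],p["cy"],p["position"],np.array(p["rotation"]).tolist())
for n in ["top","side"]:
    p=ps[n]
    for q in ["holder","press_bar","flap_foot","stop_face","hone","lane_mouth","hinge_line","cream_blank","tin"]:
        print(n,q,[(np.round(d["uv"]).tolist(),round(d["confidence"],2)) for d in r.landmark_of(q,p)][:4])
print(r.read_state()["clock"])
E
```

```text
pics
{'clock': 0.0, 'joint_positions': array([-1.29042388e+00,  1.31169218e-01,  1.48926679e+00,  4.92270971e-06,
        1.52296920e+00, -8.53962723e-02]), 'qvel': array([ 4.90963861e-04,  4.88510360e-05,  1.31939933e-04, -1.28654280e-04,
        1.09302813e-03,  2.45416353e-04]), 'joint_torque': array([ 2.35114785e-03, -5.69396317e+01, -5.00552738e+01, -1.68443485e-04,
        1.50641991e-02, -9.02486840e-05]), 'eef_pos': array([ 0.21447698, -0.55978599,  0.23024646]), 'ee_rot': array([ 9.83322833e-01,  1.81866391e-01, -8.57646124e-05, -9.02213524e-04]), 'wrist_force': array([ 0.40491516,  0.23330297, -0.71808532]), 'torque': array([-0.00284394, -0.04723384,  0.01455637]), 'opening': 0.08551132389225098}
top 48.63083172911695 320.35041892164077 240.55105967295486 [0.47514331 0.00204743 1.0799053 ] [-0.6994144055544536, 0.7107060218760913, -0.06310876306247454, 0.041638009038566716]
side 45.882873627631014 319.1221680830197 236.07196460916964 [-0.00275601  0.91365452  0.54062844] [-0.24779360160390618, 0.8008445729661517, -0.5244057325833438, 0.14914733852319734]
wrist 58.6383459266
[... 326 characters left out ...]
10.0], 0.75)]
top hone [([314.0, 271.0], 0.94), ([396.0, 232.0], 0.71), ([384.0, 335.0], 0.61)]
top lane_mouth [([306.0, 250.0], 0.89)]
top hinge_line [([292.0, 278.0], 0.72)]
top cream_blank [([351.0, 223.0], 0.51)]
top tin [([278.0, 184.0], 0.78)]
side holder [([289.0, 252.0], 0.56)]
side press_bar [([320.0, 261.0], 0.67), ([327.0, 259.0], 0.15)]
side flap_foot [([281.0, 245.0], 0.73)]
side stop_face [([277.0, 244.0], 0.95)]
side hone [([325.0, 261.0], 0.81), ([410.0, 255.0], 0.68), ([342.0, 224.0], 0.63)]
side lane_mouth [([311.0, 252.0], 0.88)]
side hinge_line [([327.0, 255.0], 0.89)]
side cream_blank [([313.0, 237.0], 0.64)]
side tin [([325.0, 258.0], 0.75), ([238.0, 251.0], 0.64)]
1.05
```

View pics/top0.png

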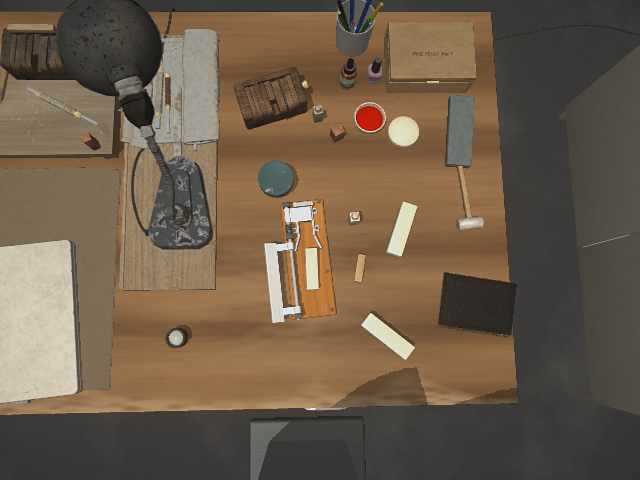

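View pics/side0.png

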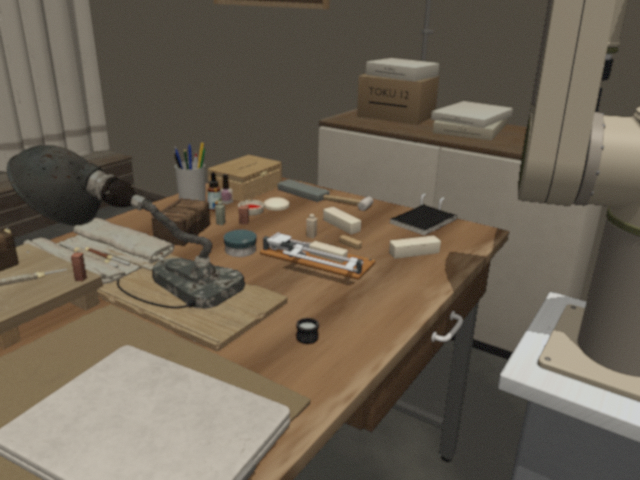

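View pics/wrist0.png

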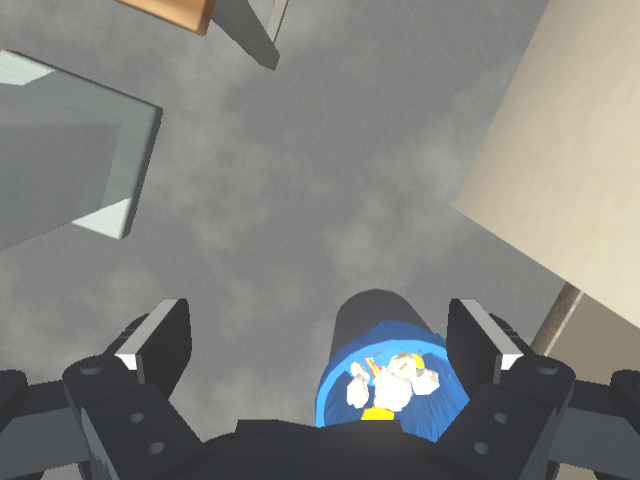

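Run:
```python
import cv2
a=cv2.imread("pics/top0.png")[150:350,220:430]; cv2.imwrite("pics/top0c.png",cv2.resize(a,None,fx=3,fy=3)[:600,:630])
a=cv2.imread("pics/side0.png")[190:330,220:440]; cv2.imwrite("pics/side0c.png",cv2.resize(a,None,fx=3.6,fy=3.6))
```

```text
(no output)
```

View pics/top0c.png

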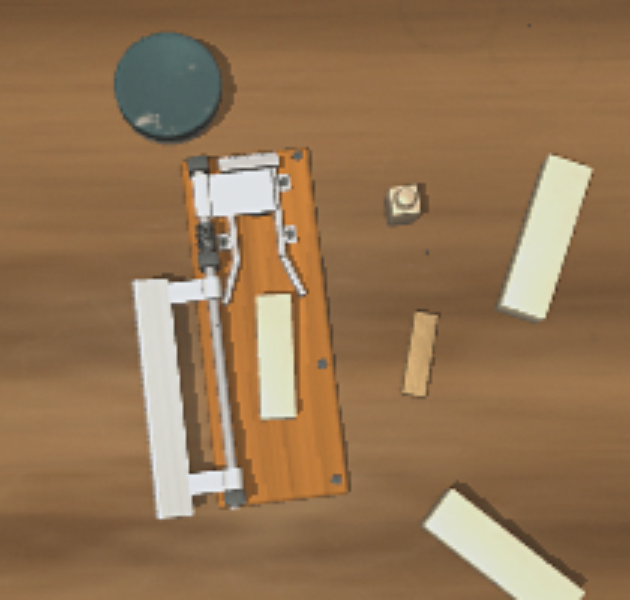

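View pics/side0c.png

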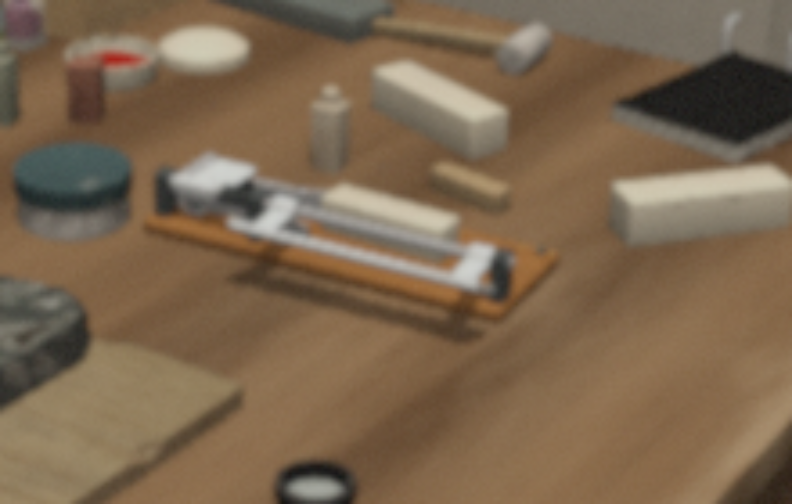

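```bash
cat > est.py <<'E'
from h import *
from scipy.optimize import least_squares
HP={"press_bar":(-.102,.072,.039),"flap_foot":(.0285,-.004,.013),"stop_face":(.045,0,.010),"lane_mouth":(-.043,0,.010),"hinge_line":(-.100,.034,.034),"holder":(0,0,0)}
def w(h,P):
    c,s=np.cos(h[2]),np.sin(h[2]); return np.array([h[0]+c*P[0]-s*P[1],h[1]+s*P[0]+c*P[1],P[2]])
def inh(h,X):
    c,s=np.cos(h[2]),np.sin(h[2]); d=X[0]-h[0],X[1]-h[1]; return np.array([c*d[0]+s*d[1],-s*d[0]+c*d[1],X[2]])
def fit(obs):
    f=lambda h:np.concatenate([(proj(p,w(h,P))-uv)*wt for p,P,uv,wt in obs])
    s=least_squares(f,[.5,.02,.08],loss="soft_l1"); return s.x,f(s.x).reshape(-1,2)
E
python3 - <<'E'
from est import *
import pickle
P={n:r.camera(n) for n in ["top","side"]}
L={"top":{"press_bar":(275,279),"flap_foot":(304,216),"stop_face":(302,210),"lane_mouth":(306,250),"hinge_line":(292,278)},
"side":{"flap_foot":(281,245),"stop_face":(277,244),"lane_mouth":(311,252),"hinge_line":(327,255)}}
C={(.06,.046,.01):(183,162),(.06,-.042,.01):(308,150),(-.178,-.042,.01):(348,492),(-.178,.046,.01):(218,508)}
co=[(P["top"],np.array(k),np.array([220+v[0]/3,150+v[1]/3]),1) for k,v in C.items()]
to=[(P["top"],np.array(HP[k]),np.array(v),1) for k,v in L["top"].items()]
so=[(P["side"],np.array(HP[k]),np.array(v),1) for k,v in L["side"].items()]
for n,o in [("corner",co),("top",to),("side",so),("all",co+to+so)]:
    h,e=fit(o); print(n,h.round(4),np.round(e,1).tolist())
for k in ["stop_face","flap_foot","lane_mouth","hinge_line"]:
    X,g=tri(ray(P["top"],L["top"][k]),ray(P["side"],L["side"][k])); print(k,X.round(4),round(g,4),inh(h,X).round(4))
X,g=tri(ray(P["top"],(314,271)),ray(P["side"],(325,261))); print("hone",X.round(4),g,inh(h,X).round(4))
pts=[(256,296),(291,293),(297,416),(260,419)]
for z in(.032,):
  c=[inh(h,atz(P["top"],(220+a/3,150+b/3),z)) for a,b in pts]; print(np.round(c,4).tolist(),np.mean(c,0).round(4))
E
```

```text
corner [ 0.6575 -0.0028  0.0934] [[-0.5, -0.6], [0.3, -1.0], [0.4, 0.9], [-0.2, 0.5]]
top [0.6586 0.0007 0.0912] [[-2.1, 2.6], [0.6, -0.9], [-0.2, -2.3], [0.3, -0.0], [0.2, 0.7]]
side [0.6577 0.0014 0.0977] [[2.3, -1.0], [-1.0, 0.3], [-0.4, 1.0], [0.2, -0.3]]
all [ 6.582e-01 -5.000e-04  9.880e-02] [[-1.8, -0.8], [-0.9, -1.4], [-0.3, 0.4], [-0.8, 0.2], [-1.0, 3.1], [1.1, -0.7], [0.3, -2.1], [1.1, 0.1], [1.3, 1.0], [2.6, -1.4], [-0.7, -0.1], [-0.1, 0.6], [0.5, -0.7]]
stop_face [0.6992 0.005  0.0111] 0.0017 [0.0413 0.0015 0.0111]
flap_foot [0.6882 0.002  0.0102] 0.0051 [ 0.0301 -0.0005  0.0102]
lane_mouth [ 0.6148 -0.0028  0.0125] 0.0014 [-0.0434  0.002   0.0125]
hinge_line [0.5565 0.0254 0.033 ] 0.0022 [-0.0986  0.0359  0.033 ]
hone [ 0.579  -0.0155 -0.0046] 0.01123851028088833 [-0.0804 -0.0071 -0.0046]
[[-0.0425, 0.0036, 0.032], [-0.0431, -0.0197, 0.032], [-0.1245, -0.0141, 0.032], [-0.1237, 0.0102, 0.032]] [-0.0835 -0.005   0.032 ]
```

move_arm --deltas '[[[0.052,0.03,-0.027,0,0],[0.052,0.06,-0.054,0,0],[0.052,0.09,-0.082,0,0],[0.052,0.12,-0.109,0,0],[0.052,0.15,-0.136,0,0],[0.052,0.18,-0.163,0,0],[0.052,0.21,-0.19,0,0],[0.052,0.24,-0.218,0,0],[0.052,0.27,-0.245,0,0],[0.052,0.3,-0.272,0,0]]]'

```text
clock: 1.98
eef_pos: [0.398, -0.1972, 0.2316]
ee_rot: [0.983, 0.182, 0.0, 0.0]
wrist_force: [0.8, -0.4, 0.2]
opening: 0.0521
```

move_arm --deltas '[[[0.052,0.03,-0.027,0,3],[0.052,0.06,-0.054,0,6],[0.052,0.09,-0.082,0,9],[0.052,0.12,-0.109,0,12],[0.052,0.15,-0.136,0,15],[0.052,0.179,-0.163,0,15.5],[0.052,0.179,-0.163,0,15.5]]]'

```text
clock: 2.57
eef_pos: [0.5081, 0.0233, 0.2313]
ee_rot: [0.999, 0.05, 0.001, -0.001]
wrist_force: [0.3, 0.3, -0.5]
opening: 0.0521
```

Run:
```python
from est import *
s=r.read_state(); print({k:np.round(s[k],4).tolist() for k in ["clock","eef_pos","ee_rot","wrist_force","opening","joint_positions"]})
p=r.camera("wrist"); save(p,"wrist1"); print(p["position"],p["rotation"])
for q in ["press_bar","flap_foot","stop_face","hone","lane_mouth","hinge_line"]:
    print(q,[(np.round(d["uv"],1).tolist(),round(d["confidence"],2)) for d in r.landmark_of(q,p)][:3])
```

```text
{'clock': 2.5667, 'eef_pos': [0.5081, 0.0233, 0.2313], 'ee_rot': [0.9988, 0.0498, 0.0006, -0.0013], 'wrist_force': [0.2941, 0.3036, -0.4963], 'opening': 0.0521, 'joint_positions': [-0.057, -0.12, 1.7395, 0.0027, 1.5211, 1.414]}
[0.57310612 0.02968777 0.37364817] [ 0.73532279 -0.66527566 -0.08800698  0.09467556]
press_bar [([277.9, 145.0], 0.92)]
flap_foot [([498.4, 4.0], 0.16)]
stop_face []
hone [([606.0, 42.7], 0.78), ([510.0, 284.5], 0.77), ([374.8, 122.2], 0.58)]
lane_mouth [([370.8, 67.7], 0.86)]
hinge_line [([326.2, 142.8], 0.8)]
```

View pics/wrist1.png

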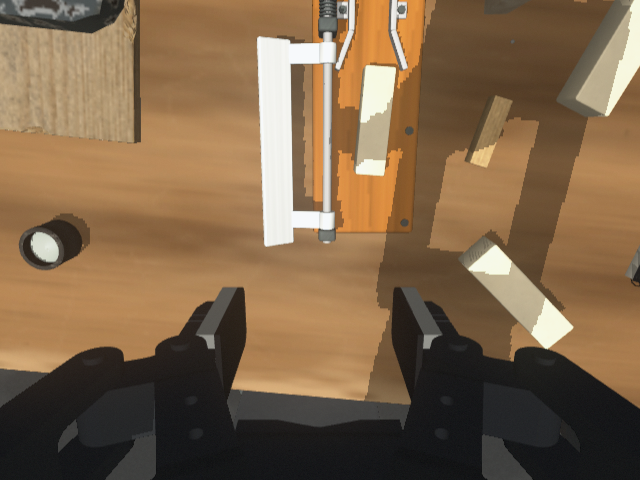

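Run:
```python
from est import *
p=r.camera("wrist")
a=cv2.imread("pics/wrist1.png")[0:250,240:440]; cv2.imwrite("pics/w1c.png",cv2.resize(a,None,fx=3,fy=3,interpolation=cv2.INTER_CUBIC)[150:750])
a=cv2.imread("pics/wrist1.png")[0:120,240:440]; cv2.imwrite("pics/w1d.png",cv2.resize(a,None,fx=4,fy=4,interpolation=cv2.INTER_CUBIC))
k={"press_bar":(277.9,145),"lane_mouth":(370.8,67.7),"hinge_line":(326.2,142.8)}
o=[(p,np.array(HP[q]),np.array(v),1) for q,v in k.items()]+[(p,np.array([-.178,-.042,.01]),np.array([411,233]),1)]
h,e=fit(o); print(h,e.round(1).tolist())
for hh in (h,[.6578,-.001,.095]):
  for P in [(-.18,.060,.0365),(-.18,.085,.0415),(-.024,.060,.0365),(-.024,.085,.0415),(-.043,.024,.022),(-.043,-.024,.022),(-.178,-.042,.01)]: print(P,proj(p,w(hh,P)).round(1))
```

```text
[ 0.65827676 -0.0115112   0.07921812] [[-0.4, -0.3], [-0.4, 0.9], [0.8, -0.4], [0.2, -0.0]]
(-0.18, 0.06, 0.0365) [293.5 241.8]
(-0.18, 0.085, 0.0415) [262.2 243.1]
(-0.024, 0.06, 0.0365) [293.2  35.1]
(-0.024, 0.085, 0.0415) [257.8  33.3]
(-0.043, 0.024, 0.022) [341.1  66.3]
(-0.043, -0.024, 0.022) [403.3  67.2]
(-0.178, -0.042, 0.01) [411.2 233. ]
(-0.18, 0.06, 0.0365) [284.1 242.3]
(-0.18, 0.085, 0.0415) [252.8 244.1]
(-0.024, 0.06, 0.0365) [279.3  35.8]
(-0.024, 0.085, 0.0415) [243.7  34.5]
(-0.043, 0.024, 0.022) [328.3  66.1]
(-0.043, -0.024, 0.022) [390.6  66. ]
(-0.178, -0.042, 0.01) [402.5 231.7]
```

View pics/w1c.png

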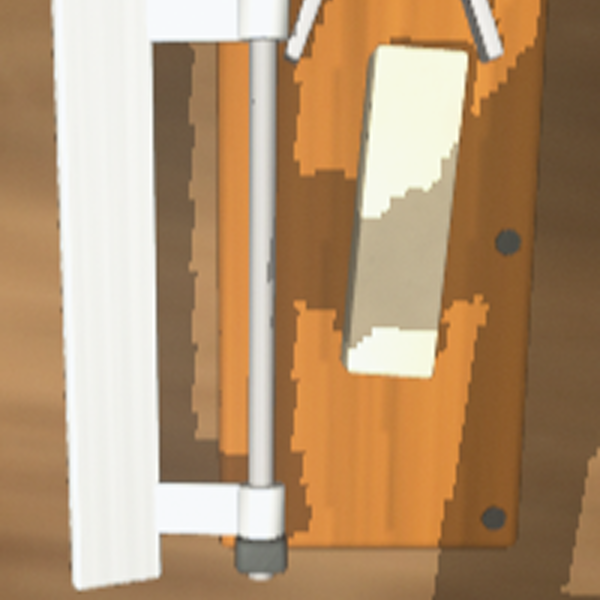

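View pics/w1d.png

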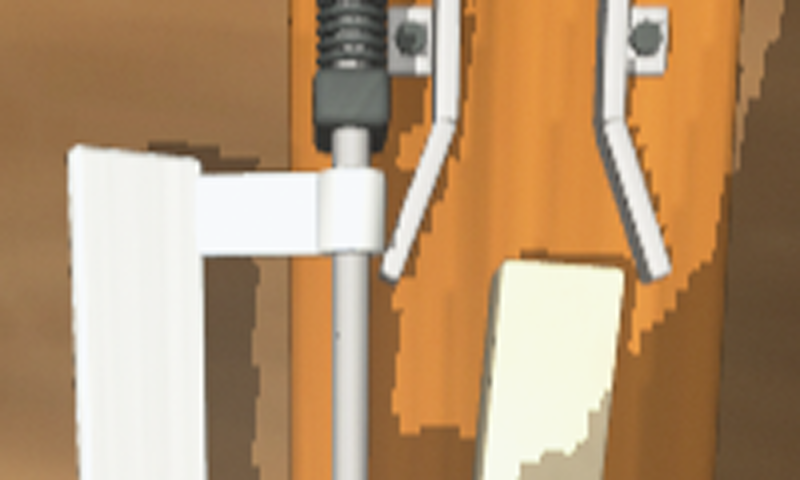

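Run:
```python
from est import *
s=r.read_state(); print({k:np.round(s[k],4).tolist() for k in ["clock","eef_pos","ee_rot","wrist_force"]})
p=r.camera("wrist"); save(p,"wrist2"); print(p["position"],p["rotation"])
o=[]
for q in ["press_bar","lane_mouth","hinge_line"]:
    d=r.landmark_of(q,p)[0]; print(q,np.round(d["uv"],1),d["confidence"]); o.append((p,np.array(HP[q]),np.array(d["uv"]),1))
h,e=fit(o); print(h,e.round(1).tolist())
im=cv2.cvtColor(p["frame"],cv2.COLOR_RGB2BGR)
cv2.imwrite("pics/w2.png",cv2.resize(im[0:250,230:430],None,fx=4,fy=4,interpolation=cv2.INTER_CUBIC)[:560])
cv2.imwrite("pics/w2b.png",cv2.resize(im[130:270,230:430],None,fx=4,fy=4,interpolation=cv2.INTER_CUBIC))
import pickle; pickle.dump({k:p[k] for k in p},open("w2.pkl","wb"))
```

```text
{'clock': 2.9667, 'eef_pos': [0.5061, 0.016, 0.2315], 'ee_rot': [0.9989, 0.0466, 0.0001, 0.0001], 'wrist_force': [0.0964, -0.5566, 0.3685]}
[0.57134432 0.0223692  0.37375419] [ 0.73299475 -0.66773465 -0.0876763   0.09571839]
press_bar [266.1 140.9] 0.56
lane_mouth [359.9  65.3] 0.96
hinge_line [316.4 140.8] 0.83
[ 0.65976685 -0.00314419  0.07549799] [[0.2, 0.5], [0.1, 0.4], [-0.4, -1.4]]
```

View pics/w2.png

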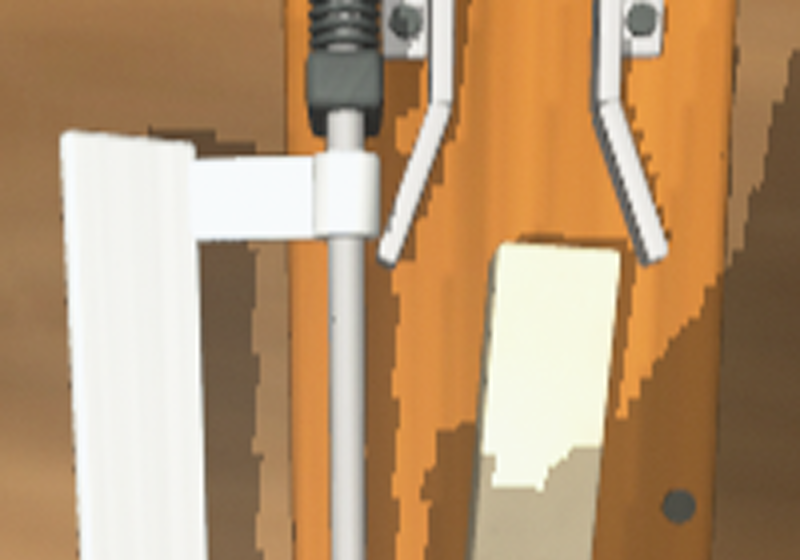

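View pics/w2b.png

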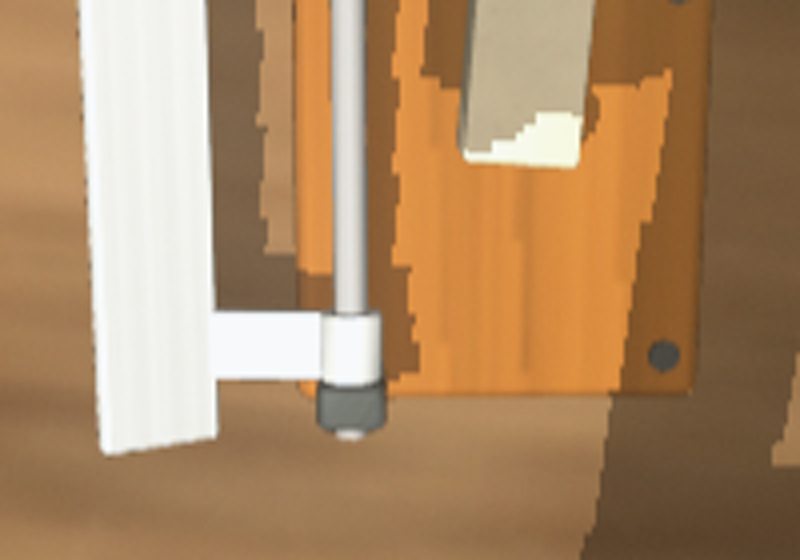

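Run:
```python
from est import *
import pickle
p=pickle.load(open("w2.pkl","rb"))
o=[(p,np.array(P),np.array(uv),1) for P,uv in [((-.178,-.042,.01),(402.5,229)),((-.178,.046,.01),(304.25,228)),
((-.180,.060,.0365),(283.75,239)),((-.180,.0845,.0415),(255.75,243.5)),((-.024,.060,.0365),(278.75,35.75)),((-.024,.0845,.0415),(245.75,33.5)),((-.043,.0245,.022),(326.25,65.2)),((-.043,-.0245,.022),(393.75,64.5)),((-.016,.0145,.022),(341,25.5)),((-.016,-.0145,.022),(380,25.2))]]
h,e=fit(o); print(h,e.round(1).tolist())
c=np.array([inh(h,atz(p,uv,.032)) for uv in [(355,61.25),(385,62.5),(375,172),(346.75,170)]]); print(c.round(4).tolist(),c.mean(0))
pt=r.camera("top")
o2=[(pt,np.array(k),np.array([220+v[0]/3,150+v[1]/3]),1) for k,v in {(.06,.046,.01):(183,162),(.06,-.042,.01):(308,150),(-.178,-.042,.01):(348,492),(-.178,.046,.01):(218,508)}.items()]
h2,e2=fit(o+o2); print(h2,e2.round(1).tolist())
s=r.read_state(); 
from scipy.spatial.transform import Rotation as R
print(inh(h,s["eef_pos"]),inh(h2,s["eef_pos"]),R.from_quat(s["ee_rot"]).as_matrix().round(4).tolist(),s["clock"])
```

```text
[ 0.65928371 -0.00080303  0.10137583] [[1.4, 0.8], [-0.6, 2.6], [1.8, 2.1], [-1.0, -0.5], [0.7, -1.5], [-1.2, -0.3], [1.7, -0.8], [-2.1, -0.7], [0.2, 0.4], [-0.3, 0.4]]
[[-0.0422, 0.0045, 0.032], [-0.0433, -0.0179, 0.032], [-0.1247, -0.0125, 0.032], [-0.1229, 0.01, 0.032]] [-0.08326274 -0.00395919  0.032     ]
[ 0.65914747 -0.00103374  0.09985945] [[1.3, 1.1], [-0.7, 2.7], [1.7, 2.2], [-1.1, -0.4], [0.9, -1.4], [-0.9, -0.2], [1.9, -0.7], [-1.9, -0.4], [0.4, 0.6], [-0.1, 0.7], [-1.6, -1.2], [-0.7, -1.8], [-0.0, -0.1], [-0.5, -0.2]]
[-0.15041612  0.03298856  0.23139321] [-0.1503074   0.03297641  0.23139321] [[0.9955, 0.0943, 0.0002], [0.0943, -0.9955, -0.0], [0.0002, 0.0, -1.0]] 3.2167
```

move_arm --deltas '[[[0.053,0,-0.001,0.035,-0.3],[0.053,0,-0.001,0.07,-0.3],[0.053,0,-0.001,0.105,-0.3],[0.053,0,-0.001,0.14,-0.3],[0.053,0,-0.001,0.165,-0.3],[0.053,0,-0.001,0.175,-0.3],[0.053,0,-0.001,0.175,-0.3],[0.053,0,-0.001,0.175,-0.3],[0.053,0,-0.001,0.175,-0.3]]]'

```text
clock: 3.97
eef_pos: [0.5081, 0.0181, 0.0586]
ee_rot: [0.999, 0.05, 0.002, 0.0]
wrist_force: [-0.4, -0.1, 0.7]
opening: 0.0531
```

```bash
cat > look.py <<'E'
from est import *
import sys
H=[.6592,-.001,.0999]
def go(n,cams):
    s=r.read_state(); print(s["clock"],"holder tcp",inh(H,s["eef_pos"]).round(4),"F",s["wrist_force"].round(2),"T",s["torque"].round(2),"op",s["opening"],"yaw",2*np.arctan2(s["ee_rot"][1],s["ee_rot"][0]))
    for c in cams:
        p=r.camera(c); im=p["frame"]
        if c=="side": im=cv2.resize(im[170:320,220:420],None,fx=4,fy=4,interpolation=cv2.INTER_CUBIC)
        if c=="top": im=cv2.resize(im[170:340,240:420],None,fx=3.5,fy=3.5,interpolation=cv2.INTER_CUBIC)
        save(p,n+c,im)
if __name__=="__main__": go(sys.argv[1],sys.argv[2:])
E
python3 look.py a side wrist
```

```text
3.9667 holder tcp [-0.1485  0.0341  0.0586] F [-0.42 -0.06  0.69] T [ 0.01 -0.05  0.02] op 0.05312899226990535 yaw 0.10043665475282272
```

View pics/aside.png

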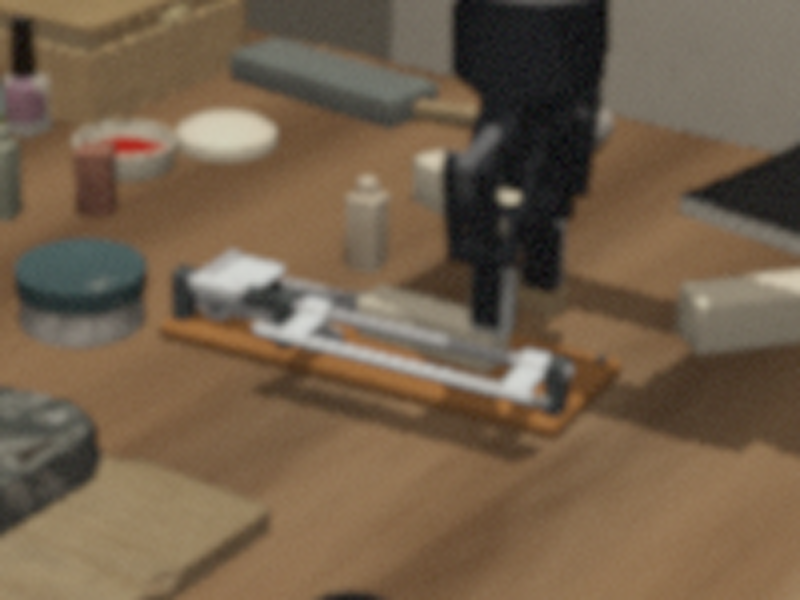

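View pics/awrist.png

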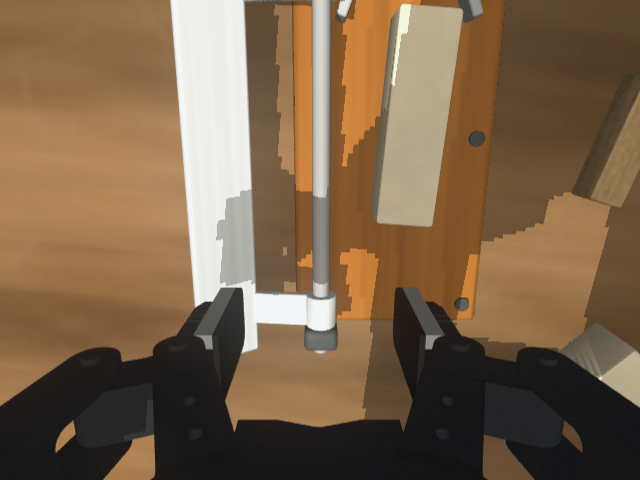

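move_arm --deltas '[[[0.053,0,0,0.01,0],[0.053,0,0,0.018,0],[0.053,0,0,0.024,0],[0.053,0,0,0.03,0],[0.053,0,0,0.03,0],[0.053,0,0,0.03,0]]]'

```text
clock: 4.57
eef_pos: [0.5059, 0.0182, 0.0259]
ee_rot: [0.999, 0.05, -0.001, -0.0]
wrist_force: [-0.8, -0.7, 3.1]
opening: 0.0528
```

```bash
python3 look.py b side wrist
```

```text
4.5667 holder tcp [-0.1506  0.0344  0.0259] F [-0.78 -0.73  3.13] T [-0.02  0.21  0.1 ] op 0.05277565338880128 yaw 0.10047328740201257
```

View pics/bside.png

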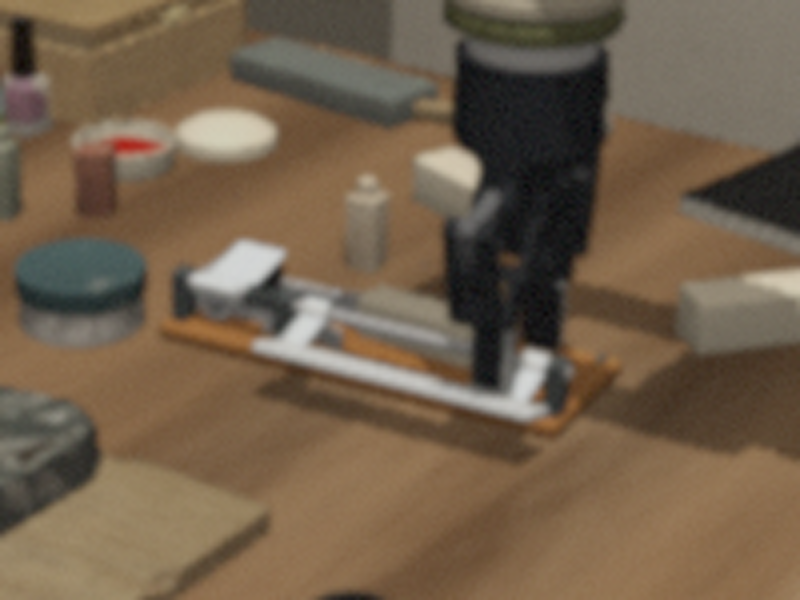

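View pics/bwrist.png

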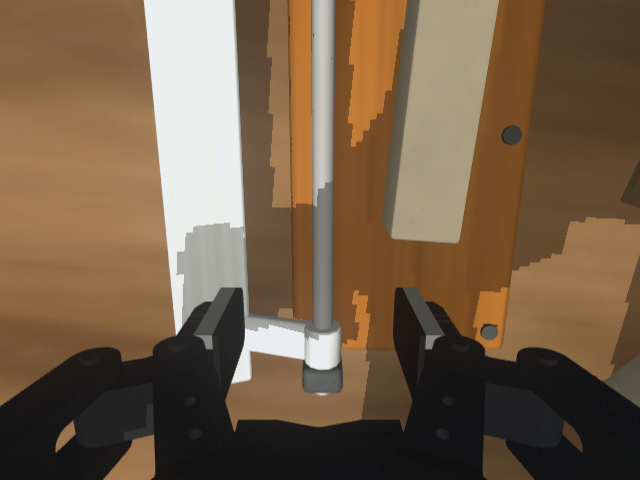

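move_arm --deltas '[[[0.053,0,0,0.005,0],[0.053,0,0,0.009,0],[0.053,0,0,0.012,0],[0.053,0,0,0.012,0],[0.053,0,0,0.012,0],[0.053,0,0,0.012,0]]]'

```text
clock: 5.17
eef_pos: [0.5072, 0.0175, 0.0151]
ee_rot: [0.999, 0.05, 0.001, 0.001]
wrist_force: [-1.8, -3.6, 6.3]
opening: 0.053
```

```bash
python3 look.py c side top
```

```text
5.1667 holder tcp [-0.1494  0.0335  0.0151] F [-1.8  -3.6   6.28] T [-0.61  0.17  0.04] op 0.0530303714192773 yaw 0.10040860323694199
```

View pics/cside.png

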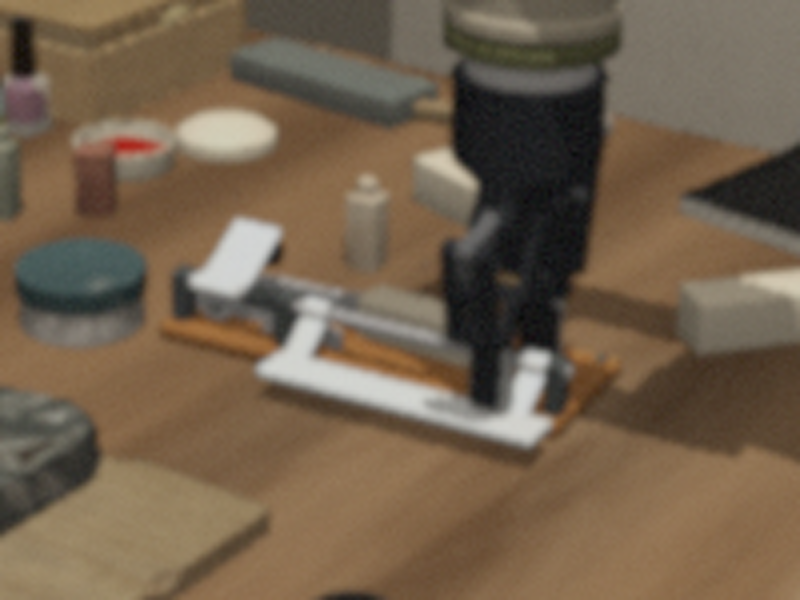

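View pics/ctop.png

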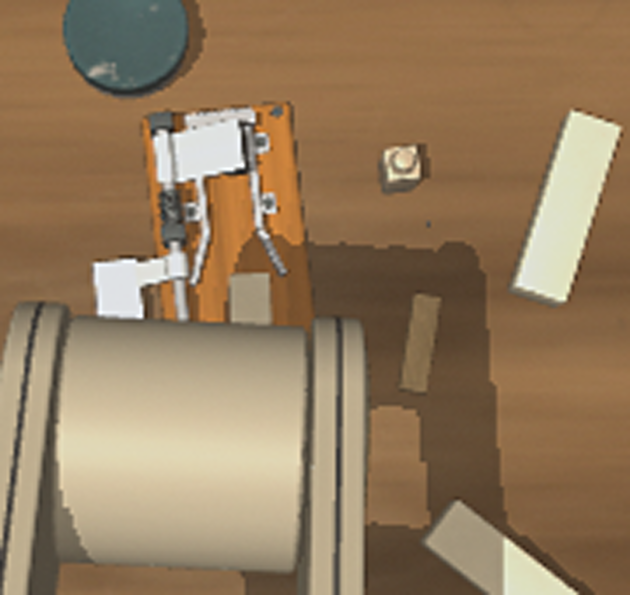

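move_arm --deltas '[[[0.053,0,0,0.001,0],[0.053,0,0,0.002,0],[0.053,0,0,0.002,0],[0.053,0,0,0.002,0]]]'

```text
clock: 5.6
eef_pos: [0.5075, 0.0172, 0.0134]
ee_rot: [0.999, 0.05, 0.001, 0.001]
wrist_force: [-1.0, -5.7, 8.5]
opening: 0.053
```

```bash
python3 look.py d side wrist; sleep 0; python3 look.py d2
```

```text
5.6 holder tcp [-0.1492  0.0332  0.0134] F [-1.04 -5.75  8.54] T [-0.74  0.26 -0.02] op 0.05304127130300542 yaw 0.1004866323079119
5.7 holder tcp [-0.1491  0.0333  0.0134] F [-1.07 -4.06  8.75] T [-0.75  0.25  0.05] op 0.052791335701199225 yaw 0.10045324347352422
```

View pics/dside.png

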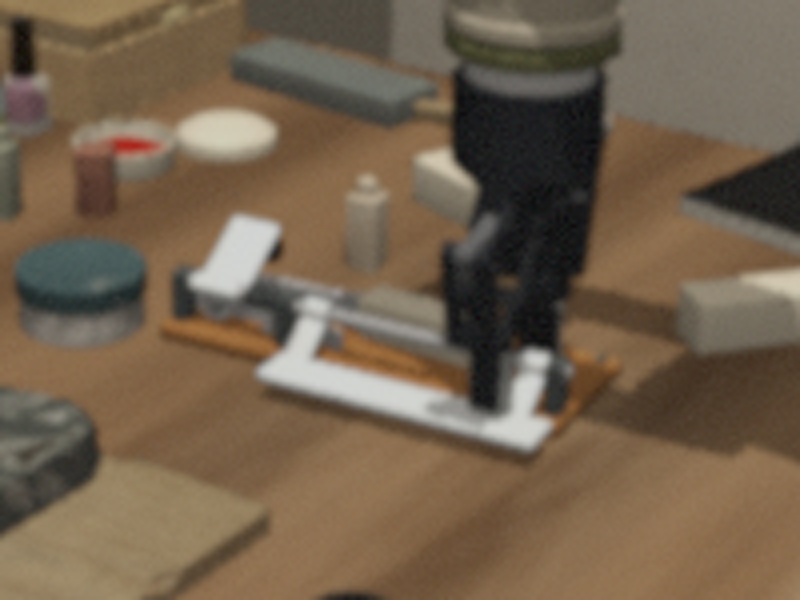

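View pics/dwrist.png

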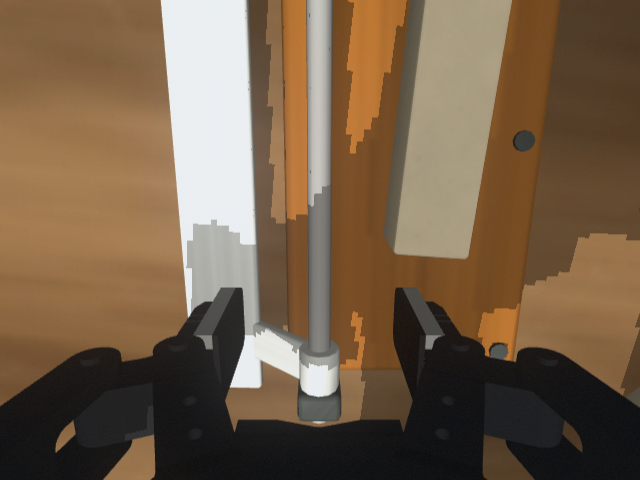

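Run:
```python
from look import *
p=r.camera("side")
s=lambda uv:np.array([(uv[0]-220)*4,(uv[1]-170)*4]).round(0)
for th,y,z,sl in [(0,72,39,.55),(.62,66,19,-.07),(.75,65,14,-.2)]:
    c,d=13*np.cos(sl),13*np.sin(sl)
    print(th,[s(proj(p,w(H,np.array(P)/1e3))).tolist() for P in [(-180,y+c,z+d),(-180,y-c,z-d),(-24,y+c,z+d),(-24,y-c,z-d)]])
a=p["frame"][170:320,220:420]
cv2.imwrite("pics/e1.png",cv2.cvtColor(cv2.resize(a[80:130,50:150],None,fx=8,fy=8,interpolation=cv2.INTER_CUBIC),cv2.COLOR_RGB2BGR))
# shut calibration point from side0
b=cv2.imread("pics/aside.png")[320:520,200:600]; cv2.imwrite("pics/e0.png",cv2.resize(b,None,fx=2,fy=2))
```

```text
0 [[531.0, 389.0], [549.0, 396.0], [253.0, 319.0], [275.0, 327.0]]
0.62 [[532.0, 437.0], [554.0, 412.0], [257.0, 365.0], [283.0, 342.0]]
0.75 [[533.0, 448.0], [555.0, 417.0], [258.0, 375.0], [283.0, 347.0]]
```

View pics/e1.png

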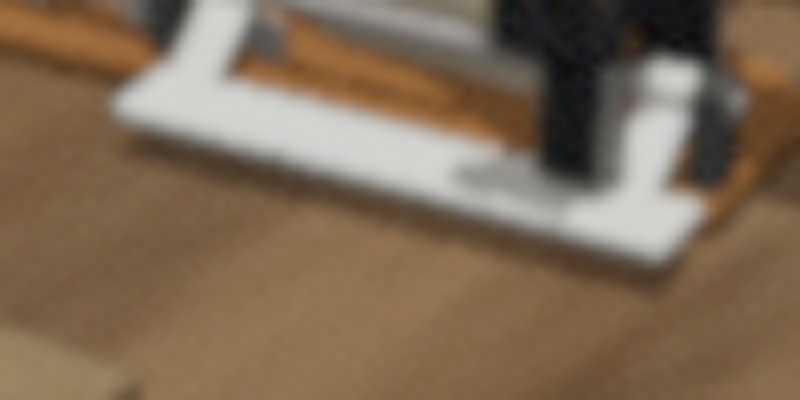

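View pics/e0.png

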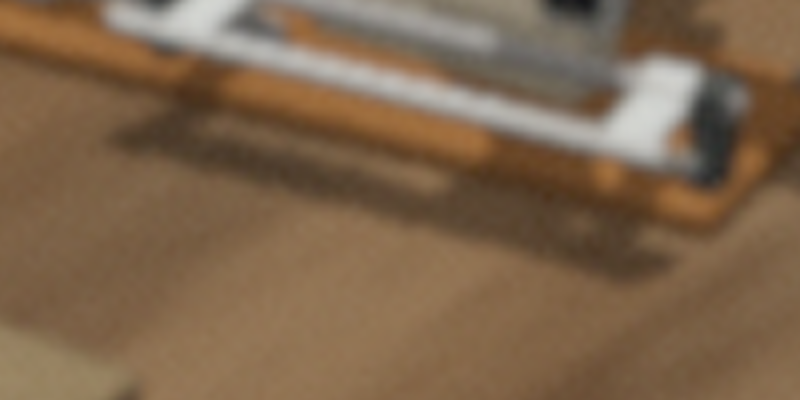

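move_arm --deltas '[[[0.053,0.004,0,0,0],[0.053,0.008,0,0,0],[0.053,0.012,0,0,0],[0.053,0.016,0,0,0],[0.053,0.02,0,0,0],[0.053,0.024,0,0,0],[0.053,0.028,0,0,0],[0.053,0.032,0,0,0],[0.053,0.036,0,0,0],[0.053,0.04,0,0,0]]]'

```text
clock: 6.58
eef_pos: [0.5454, 0.0225, 0.0121]
ee_rot: [0.999, 0.05, -0.001, -0.0]
wrist_force: [-4.3, 0.1, 6.4]
opening: 0.0533
```

```bash
python3 look.py f side wrist
```

```text
6.5833 holder tcp [-0.1109  0.0347  0.0121] F [-4.3   0.15  6.37] T [0.1  0.84 0.06] op 0.05325822142653348 yaw 0.10062803260682947
```

View pics/fside.png

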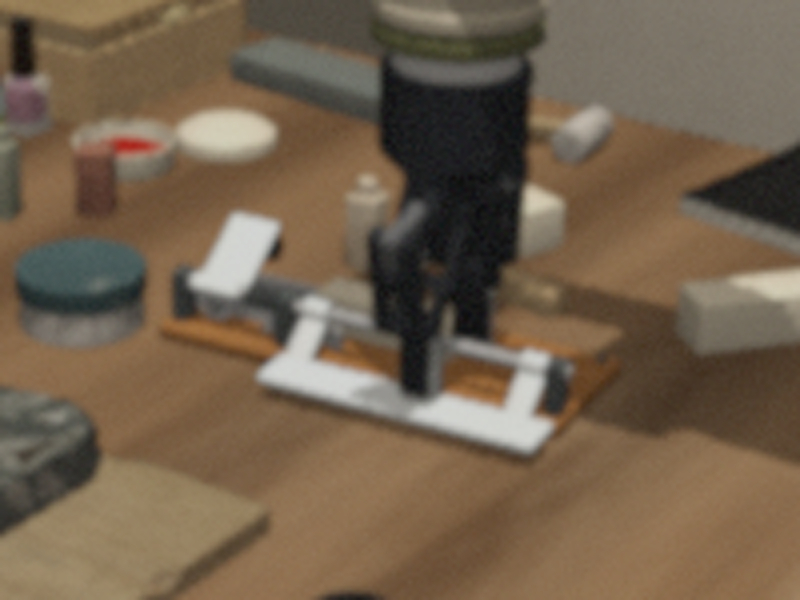

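View pics/fwrist.png

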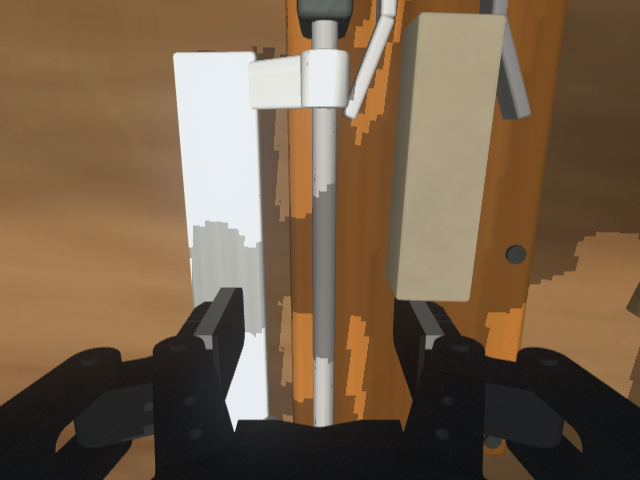

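move_arm --deltas '[[[0.053,0.004,0.001,0,0],[0.053,0.008,0.002,0,0],[0.053,0.012,0.002,0,0],[0.053,0.016,0.002,0,0],[0.053,0.02,0.002,0,0],[0.053,0.024,0.002,0,0],[0.053,0.028,0.002,0,0],[0.053,0.032,0.002,0,0],[0.053,0.036,0.002,0,0],[0.053,0.04,0.002,0,0]]]'

```text
clock: 7.52
eef_pos: [0.5858, 0.0244, 0.0122]
ee_rot: [0.999, 0.05, -0.0, -0.0]
wrist_force: [-4.2, 0.9, 4.4]
opening: 0.0534
```

```bash
python3 look.py g side wrist
```

```text
7.5167 holder tcp [-0.0705  0.0326  0.0122] F [-4.24  0.86  4.4 ] T [0.2  0.79 0.11] op 0.053395773478781855 yaw 0.10061278709779178
```

View pics/gside.png

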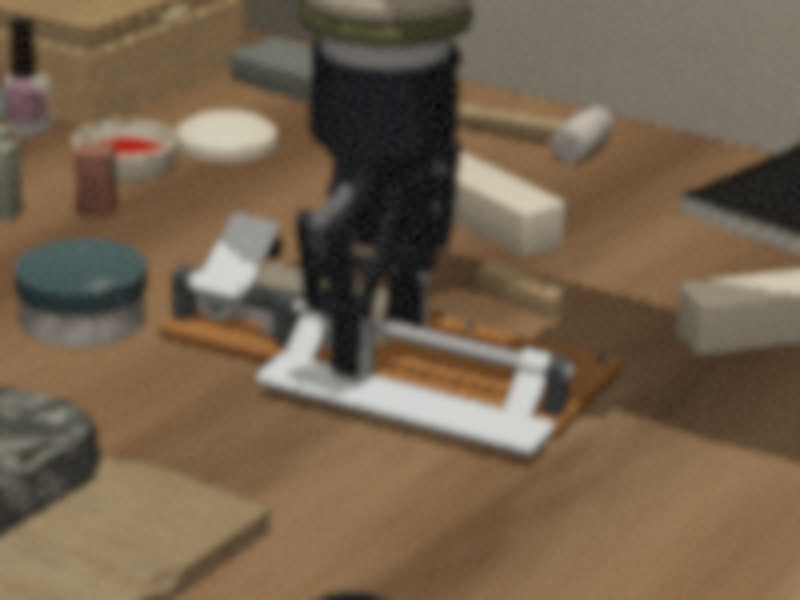

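View pics/gwrist.png

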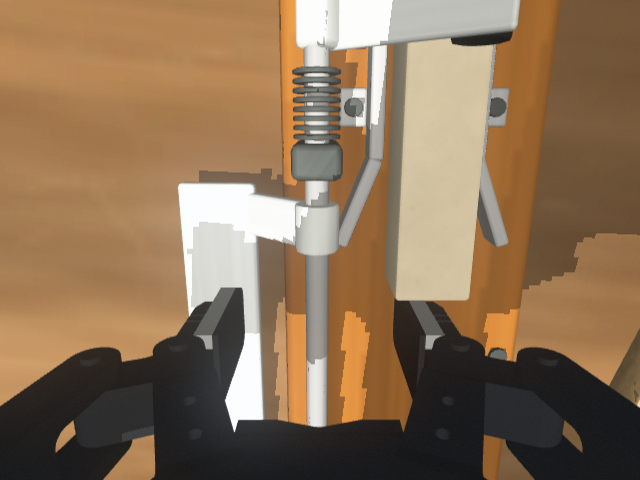

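move_arm --deltas '[[[0.053,0.004,0,0,0],[0.053,0.008,0,0,0],[0.053,0.012,0,0,0],[0.053,0.015,0,0,0],[0.053,0.018,0,0,0],[0.053,0.02,0,0,0],[0.053,0.02,0,0,0]]]'

```text
clock: 8.2
eef_pos: [0.606, 0.0264, 0.0123]
ee_rot: [0.999, 0.05, -0.0, -0.0]
wrist_force: [-2.8, 0.1, 5.8]
opening: 0.053
```

```bash
python3 look.py i side wrist
```

```text
8.2 holder tcp [-0.0502  0.0326  0.0123] F [-2.83  0.07  5.82] T [0.28 0.45 0.04] op 0.05299494892761061 yaw 0.10058125064846835
```

View pics/iwrist.png

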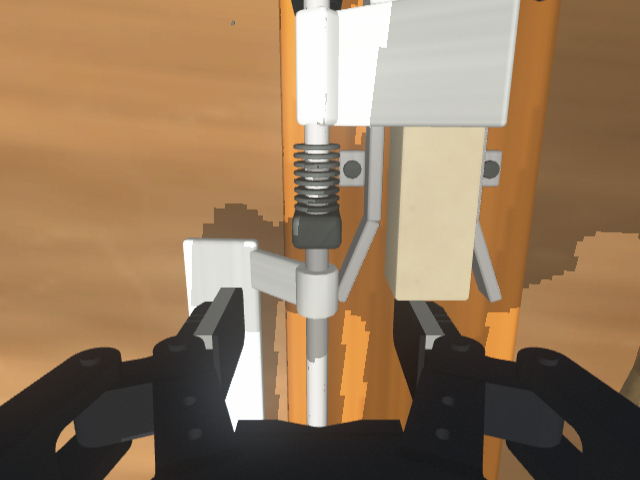

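View pics/iside.png

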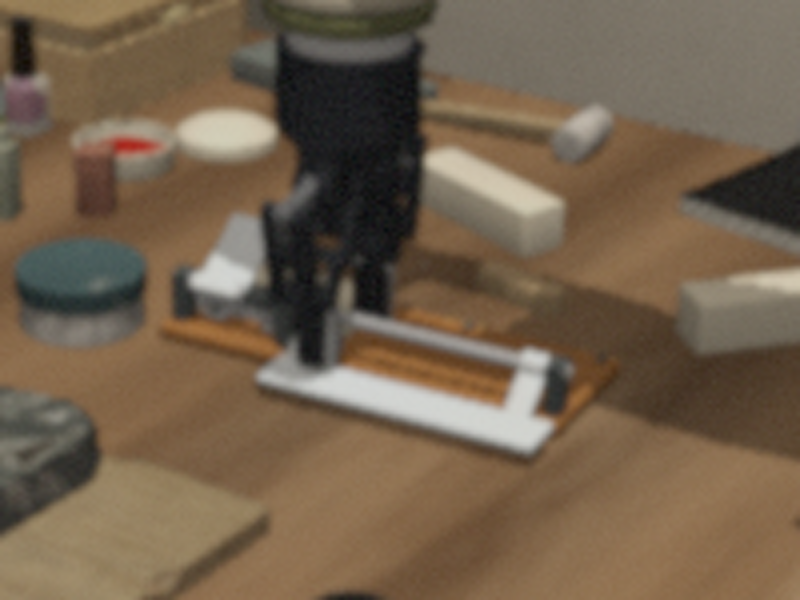

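move_arm --deltas '[[[0.053,0.001,0,0,0],[0.053,0.002,0,0,0],[0.053,0.002,0,0,0],[0.053,0.002,0,0,0]]]'

```text
clock: 8.63
eef_pos: [0.6076, 0.0266, 0.0123]
ee_rot: [0.999, 0.05, -0.0, -0.0]
wrist_force: [-3.5, 0.7, 5.8]
opening: 0.0529
```

move_arm --deltas '[[[0.053,0.001,0,0,0],[0.053,0.0015,0,0,0],[0.053,0.0015,0,0,0],[0.053,0.0015,0,0,0]]]'

```text
clock: 8.97
eef_pos: [0.6081, 0.0266, 0.0122]
ee_rot: [0.999, 0.05, -0.001, -0.0]
wrist_force: [-8.5, -0.5, 9.8]
opening: 0.053
```

move_arm --deltas '[[[0.053,0.001,0,0,0],[0.053,0.001,0,0,0],[0.053,0.001,0,0,0]]]'

```text
clock: 9.22
eef_pos: [0.6081, 0.0265, 0.012]
ee_rot: [0.999, 0.05, -0.002, 0.0]
wrist_force: [-14.2, -0.8, 12.3]
opening: 0.0531
```

```bash
python3 look.py j side wrist
```

```text
9.2167 holder tcp [-0.0481  0.0325  0.012 ] F [-14.2   -0.8   12.31] T [-0.19  2.11 -0.26] op 0.05311618590863895 yaw 0.10016801492229985
```

View pics/jwrist.png

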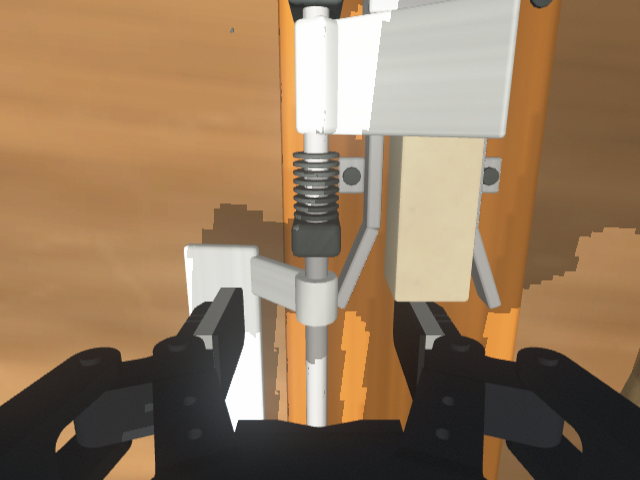

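View pics/jside.png

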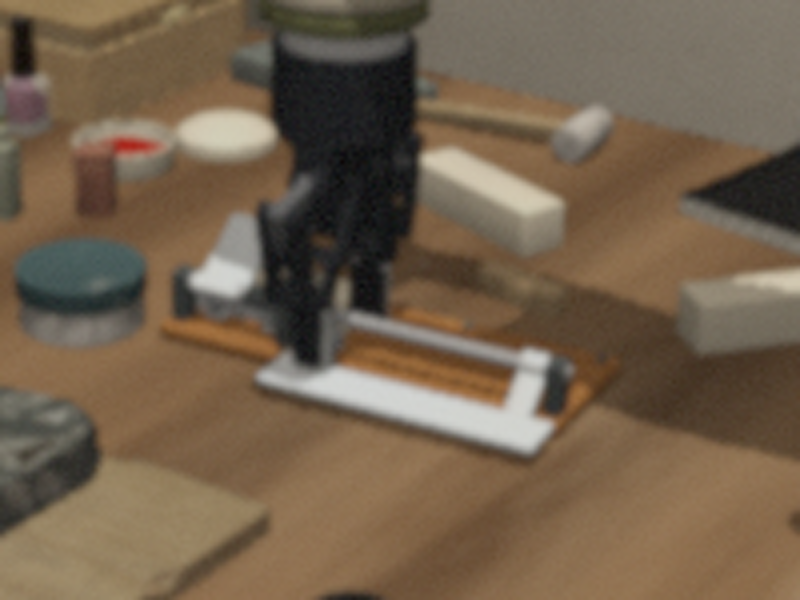

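Run:
```python
from look import *
p=r.camera("wrist")
for uv,z in [((434,300),.032),((398,300),.032),((469,300),.032),((404,136),.032),((484,136),.032),((341,306),.022),((491,305),.022)]: print(uv,inh(H,atz(p,uv,z)).round(4))
s=r.read_state();print(s["clock"],s["wrist_force"])
```

```text
(434, 300) [-0.0358 -0.0028  0.032 ]
(398, 300) [-0.0358  0.0083  0.032 ]
(469, 300) [-0.0358 -0.0136  0.032 ]
(404, 136) [0.0135 0.009  0.032 ]
(484, 136) [ 0.0135 -0.0132  0.032 ]
(341, 306) [-0.0424  0.0253  0.022 ]
(491, 305) [-0.042  -0.0249  0.022 ]
9.3667 [-13.32117845  -0.69037805  13.09858023]
```

move_arm --deltas '[[[0.053,-0.002,0,0,0],[0.053,-0.004,0,0,0],[0.053,-0.007,0,0,0],[0.053,-0.01,0,0,0],[0.053,-0.013,0,0,0],[0.053,-0.013,0,0,0]]]'

```text
clock: 9.87
eef_pos: [0.5984, 0.0252, 0.0133]
ee_rot: [0.999, 0.05, 0.001, 0.0]
wrist_force: [1.2, -0.3, 5.2]
opening: 0.0531
```

```bash
python3 look.py k wrist
python3 - <<'E'
from look import *
p=r.camera("wrist"); save(p,"k2")
for n,P in {"rear_home":(-.037,0,.032),"rear-4.5":(-.0415,0,.032)}.items(): print(n,proj(p,w(H,P)))
E
```

```text
9.8667 holder tcp [-0.0578  0.0321  0.0133] F [ 1.22 -0.31  5.17] T [ 0.23 -0.24 -0.04] op 0.05309161382573734 yaw 0.10039099258468738
rear_home [424.63734558 271.88993979]
rear-4.5 [423.70991929 285.65014933]
```

View pics/k2.png

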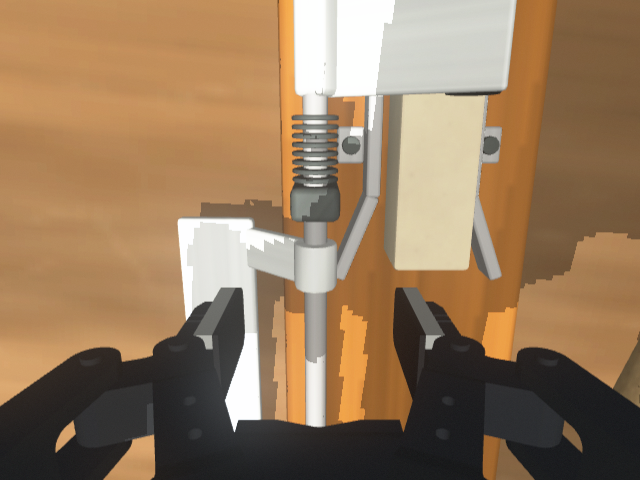

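move_arm --deltas '[[[0.053,0,0,-0.003,0],[0.053,0,0,-0.006,0],[0.053,0,0,-0.009,0],[0.053,0,0,-0.012,0],[0.053,0,0,-0.015,0],[0.053,0,0,-0.02,0],[0.053,0,0,-0.03,0],[0.053,0,0,-0.05,0],[0.053,0,0,-0.075,0],[0.053,0,0,-0.1,0]]]'

```text
clock: 10.8
eef_pos: [0.5969, 0.0254, 0.1133]
ee_rot: [0.999, 0.05, -0.001, -0.0]
wrist_force: [1.2, -0.3, 0.7]
opening: 0.0525
```

move_arm --deltas '[[[0.053,-0.03,0,-0.03,0],[0.053,-0.06,0,-0.06,0],[0.053,-0.09,0,-0.08,0],[0.053,-0.12,0,-0.08,0],[0.053,-0.12,0,-0.08,0],[0.053,-0.12,0,-0.08,0],[0.053,-0.12,0,-0.08,0]]]'

```text
clock: 11.38
eef_pos: [0.4785, 0.0134, 0.1931]
ee_rot: [0.999, 0.05, 0.001, 0.0]
wrist_force: [-0.3, -0.7, 0.3]
opening: 0.0533
```

```bash
python3 look.py m side wrist top
python3 - <<'E'
from look import *
p=r.camera("wrist"); save(p,"m2",cv2.resize(p["frame"][0:200,220:420],None,fx=3,fy=3))
for n,P in {"rear_home":(-.037,0,.032),"rear-4.5":(-.0415,0,.032),"mouthL":(-.043,.024,.022),"mouthR":(-.043,-.024,.022)}.items(): print(n,(proj(p,w(H,P))-[220,0])*3)
E
```

```text
11.3833 holder tcp [-0.1783  0.0323  0.1931] F [-0.32 -0.73  0.35] T [-0.04  0.01  0.01] op 0.0533390501737849 yaw 0.10039734299321587
rear_home [450.2233498   -4.72154267]
rear-4.5 [449.55801948  18.62893033]
mouthL [335.80574946  37.78044238]
mouthR [552.49363499  37.83776184]
```

View pics/m2.png

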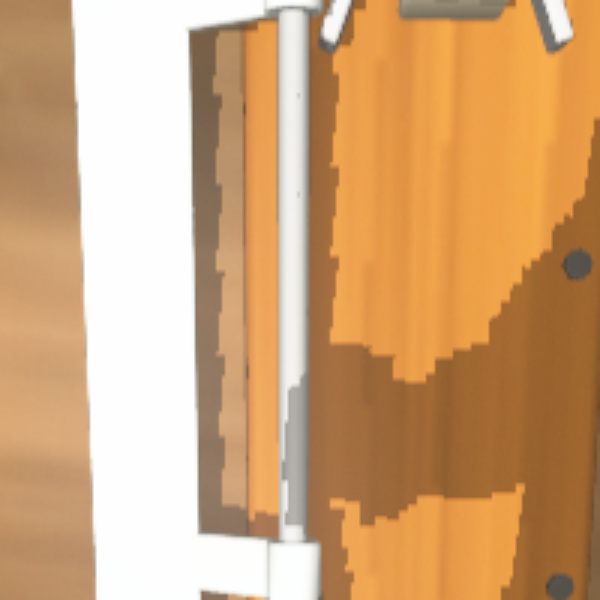

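View pics/mside.png

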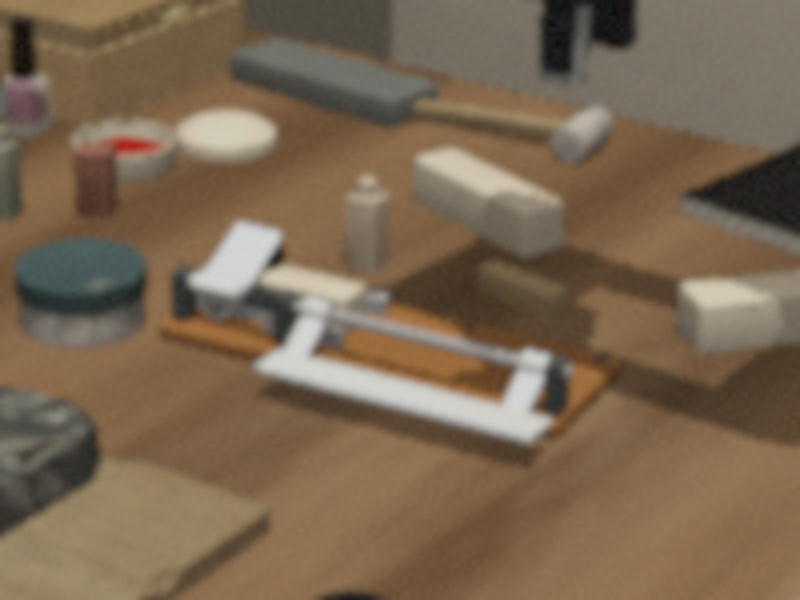

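View pics/mtop.png

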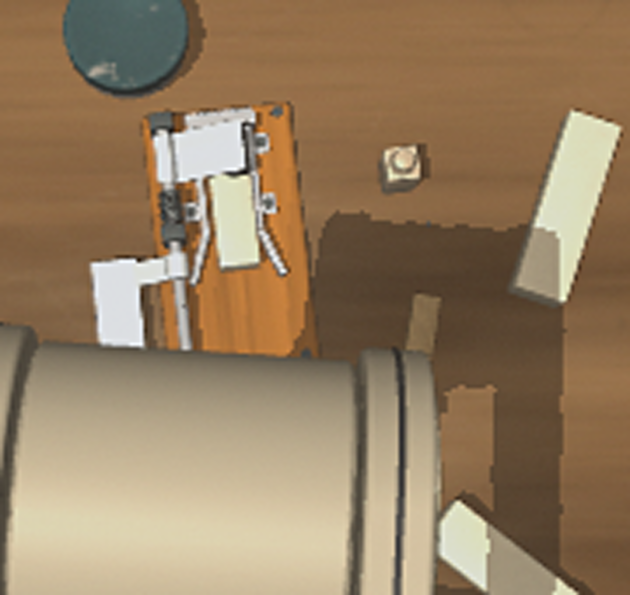

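Run:
```python
from look import *
p=r.camera("top")
save(p,"n",cv2.resize(p["frame"][190:260,280:340],None,fx=8,fy=8,interpolation=cv2.INTER_CUBIC))
for n,P in {"rear_homeL":(-.037,.012,.032),"rear_homeR":(-.037,-.012,.032),"mouthL":(-.043,.024,.022),"mouthR":(-.043,-.024,.022)}.items(): print(n,(proj(p,w(H,P))-[280,190])*8)
```

```text
rear_homeL [168.71199976 447.34458709]
rear_homeR [264.51672206 436.48560115]
mouthL [124.10254663 481.77799269]
mouthR [314.08613276 460.18355536]
```

View pics/n.png

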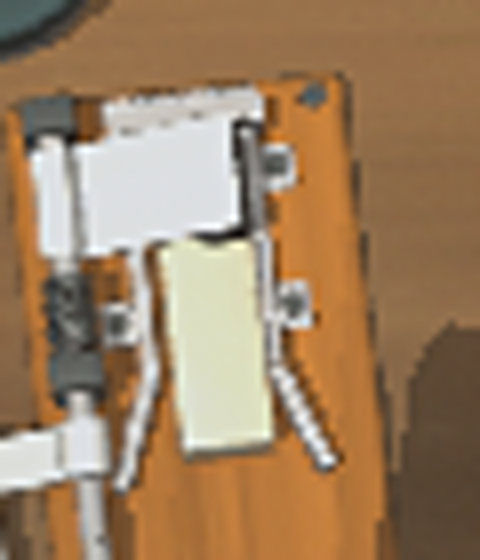

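Run:
```python
from plant import r
s=r.read_state(); print(s["clock"],s["wrist_force"].round(2)); print(r.close_job())
```

```text
11.6333 [ 0.44 -0.3   0.67]
the job is handed in; nothing more can be done
None
```

I pressed the bar down with one fingertip and slid along it. With the other fingertip I pushed the small hone stick under the open flap until it stopped. I then backed that finger off, lifted clear so the flap could close on the stick, and handed the job in at 11.6 s.

**Flap opening:** I estimated about 0.69 rad from the side camera while holding the bar, from the bar's position in the picture. There was no direct reading of the hinge.

**Stick against the stop:** the push force rose to about 14 N and the tool stopped moving, at the position expected for home.

**Last checks:**
- **Stick position:** the top view shows the stick's rear end within about 1 mm of its home position. It lies along the lane, about 2 mm off the middle by the camera, which is inside the 5 mm limit.
- **Flap:** the top and side views show it resting on the stick. I did not measure its final angle.
- **Surroundings:** the gripper was clear and its force reading was near zero. The bystanders in the last pictures look unmoved, but I compared them only by eye, and the loupe was mostly out of the cropped views.

No check failed. One wrist-camera estimate was about 10 mm off because I paired a picture with a later camera position. I redid it before touching anything.

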